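# Lock the blade carriage into a vegetable dicer with its T key

## Task

The dicer's blade carriage has been put back after washing but sticks out at the front: slide it fully home, then take the red T key from the white caddy, feed its T-head down through the slot in the carriage's front plate and the keeper plate below, press it down against its spring and turn it clockwise, seen from above, a quarter turn. Let it spring up into its groove so that it stays locked, and let go. Feel for the slot gently: do not ram or force the carriage or the key, and leave the things standing round about where they are.

Things in the scene. Friction and masses are not known exactly. Their poses are not given: they have to be found in the camera images.
- dicer: Bench vegetable dicer, cast aluminium on 4 legs, fixed; 190 mm (x) by 152 mm (y). Origin on the worktop under its middle, x points from the cook's side to its rear hinge, z up. Deck top 102 mm up. The open pusher (white pins, black bar) stands at x above 90 mm, 300 mm high. Side rails at y = +-45 to 59 mm, 125 mm high; else the front half (x below 0) is no higher than 120 mm.
- carriage (a joint): How far the steel blade carriage sticks out along the dicer's -x, m: 0 = fully home against its stop, at most 0.028; about 3 N of friction. In front of its cutting grid it has a flat plate (top 108 mm above the worktop, 4 mm thick) with an opening 48 mm (dicer y) by 27 mm (x), centred over lock_slot only when home; until then it blocks the slot.
- carriage_lip (a point): Middle of the front face of the carriage's upright front lip (on a 3 mm green strip), 109 mm up; moves with the carriage. Lip 80 mm wide (dicer y), from 98 to 120 mm above the worktop; free air before it. To close the carriage push here along the dicer's +x.
- lock_slot (a point): Nominal slot centre at the top face of the dark keeper plate, 102 mm up, 42 mm before the origin; fixed to the dicer, axes as the dicer's. Slot 33 mm (y) by 13 mm (x). The keeper floats: its real slot may lie up to 6 mm off along x and up to 6 mm along y (never turned); this is not measured. It stays put under less than 60 N. Plate 10 mm thick in all, free air below.
- groove (a point): Nominal centre of the cross groove in the keeper's underside, 96 mm up, fixed to the dicer like lock_slot (the real one shifts with the slot). Groove 16 mm wide, 4 mm deep, along the dicer's x: it takes the turned T-head. Stops under the plate let the head turn only clockwise (from above) out of the slot and halt it a few degrees past the quarter turn.
- key_grip (a point): Centre of the key's red bar handle, the part to grasp: 66 mm long (key x), 14 mm thick (key y), 26 mm high (key z, up). At the start the key stands upright, collar on the caddy. Grip firmly, so that it cannot tilt between the fingers; lift it straight up 30 mm or more to free it.
- key_head (a point): Middle of the upper face of the T-head, 51 mm below key_grip, axes as the key's. Head 30 mm long (x, parallel to the handle), 10 mm wide (y), 8 mm high (downwards). Heights of this point above the worktop: head standing on the keeper 110 mm; collar meeting the carriage plate 100; head under the keeper, free to turn, below 91.5; hard stop 88; sprung up in the groove 96.
- key: Loose T key, 0.15 kg; origin and axes as key_head. 10 mm shaft; a sprung steel collar 54 mm across and 6 mm thick (9 mm at the shaft) slides on it, underside 8 mm above key_head when free, up to 20 mm at its hard stop. Spring 1 N/mm: 4 N when free, 8 N when locked, 12.5 N where the head can turn, 16 N at the hard stop.
- caddy: White plastic block, 200 mm (x) by 110 mm (y), 34 mm high, fixed; origin under its middle. Round hole for the key 55 mm from the middle towards -x; a spare grid lies on its other end, 42 mm high.
- spice_jar_1: Bystander: spice jar, 42 x 42 x 99 mm, origin under its middle.
- sauce_b: Bystander: green squeeze bottle, 60 x 59 x 226 mm, origin under its middle.
- ramekin_b: Bystander: white fluted ramekin, 82 x 82 x 42 mm, origin under its middle.
Mind the look-alikes: they are no part of the job. Leave any black look-alike of the key alone.

How it is judged:
On the way, in this order (a step that is already met when the one before it is completed fails the run):
1. the carriage is fully home, the key not yet at the slot (value of joint carriage below 0.002 m and horizontal distance between key_head and lock_slot above 0.03 m), for 0.1 s.
2. the T-head has gone down through the slot, its long axis along the slot (z of key_head in the frame of dicer below 0.101 m and horizontal distance between key_head and lock_slot below 0.013 m and angle between the x axis of key_head and the y axis of dicer, either way round below 0.3 rad and value of joint carriage below 0.004 m), for 0.05 s.
At the end, for the whole second after the job is handed in: Carriage home within 4 mm; key upright (7 degrees) in the slot, its bar along the dicer's x within 14 degrees and its T-head sprung up under the keeper (key_head 93.5 to 99 mm above the worktop, within 13 mm of lock_slot seen from above), released and at rest (value of joint carriage below 0.004 m and z of key_head in the frame of dicer between 0.0935 and 0.099 m and horizontal distance between key_head and lock_slot below 0.013 m and angle between the x axis of key_head and the x axis of dicer, either way round below 0.25 rad and angle between key_head's own z axis and vertical below 0.12 rad and linear speed of key below 0.02 m/s and contact force between the fingers and key below 0.1 N); the robot touches nothing.
It fails at once if the key is rammed against the dicer, carriage or keeper with more than 40 N (contact force between key and dicer above 40 N).
It fails at once if the gripper presses on the dicer or carriage with more than 40 N (contact force between any of the fingers, the arm and dicer above 40 N).
It fails at once if a bystander is shifted by more than 20 mm (distance of any of spice_jar_1, sauce_b, ramekin_b from where it was at the start of the episode above 0.02 m).
It also fails if it takes over 72 s, if anything falls off the work surface, if the arm or the gripper's body presses on something with over 40 N, if the wrist force passes 120 N, or if a joint passes its speed limit or range.

## Robot

A 6-joint arm with a two-finger parallel gripper is mounted at the origin on a cart in front of the work surface, level with it; the furniture and walls round the work are solid. World frame = base frame: x ahead of the robot, y to its left, z up, the work surface at z = 0. Lengths are in m, angles in rad, forces in N, time in s.
With the tool pointing down it reaches from about 0.3 to 0.775 m from the base axis. Payload 14.6 kg.
Tool frame: the origin (TCP) lies on the centre line of the jaws, within the pads' length; the fingertips stand ctrl.tcp_to_tips ahead of it and the grasp point (between the pads) lies 2 mm behind it (ctrl.tcp_to_tips is the distance from the TCP to the fingertips, in m); z points along the fingers, y is the line along which they close (so a half turn about z gives the same grasp; the last joint's range is limited). The gripper opens to 94 mm and grips with 3 to 60 N. Pads are 16 mm wide; open, the fingers measure 119 mm over their backs; the gripper's body (75 mm by 177 mm) begins 78 mm behind the grasp point.
Start: joints at [1.069, 0.3, 1.521, -0, 1.321, -0.067], TCP at [0.232, 0.499, 0.222] pointing down, gripper open.
Joint ranges: [-3.03, 3.03], [-0.79, 2.21], [0.23, 2.52], [-1.04, 4.18], [0, 3.07], [-2.55, 2.55]. Speed limits (rad/s): [2.22, 2.22, 2.57, 3.14, 3.14, 3.14].

## Interface

Orientations are given as [roll, pitch, yaw] about the fixed x, y, z axes, in that order (R = Rz(yaw) Ry(pitch) Rx(roll)).
In Python, from station import telemetry, viewer, hand_in, ctrl gives the robot as it stands.
- The arm moves only by the tool step_arm, never from a script. Its argument "plan" is a list of rows, each an object of numbers: "dx", "dy", "dz": the shift along the tool's x, y, z scaled (see below); "rx", "ry", "rz": the turn, a rotation vector about the tool's x, y, z scaled (see below); "claw": the closure, from 0 (fully open) to 1 (shut). In form: [{"dx": .., "dy": .., "dz": .., "rx": .., "ry": .., "rz": .., "claw": ..}, ...]. A call has 1 to 10 rows; each row shifts and turns the commanded pose from where the row before left it, along the tool's axes as they then stand; what a row does not reach is not made up. The controller multiplies each number of a shift by 0.1 m and each number of a turn by 90 degrees. A row lasts 1/10 s, in which the tool goes at most 50 mm and 8.59 degrees, less where a joint would pass 70% of its speed; a pose out of reach is approached as far as the arm can. A call with a number of a shift or a turn outside -1 to 1 is refused whole. A call with a gripper value outside its range is refused whole. The fingers move at their own pace and stop on an object; "grip_force" is the grip in N (left out, the last holds). Time passes only in rows, so rows that do not move let the fingers close. It gives the time, the measured TCP pose, the force, the opening and the grip force at its end, in the units of the state.
- telemetry.get_obs(): the state, without advancing time (a new reading comes with each control period).
- viewer.camera(name): name is "side" or "top"; returns a dict with "img" (480x640x3 uint8, red, green, blue), "z_map" (480x640 float32, m along the optical axis (not along the pixel's ray), 0 where there is no reading), "fx", "fy", "cx", "cy" (pixels), "R" (3x3) and "t" (3): a world point X has camera coordinates R X + t. Camera axes: x right, y down, z forward; pixel columns grow to the right and rows downward; lengths in m; the calibration is good to about 2 mm. A picture is of the moment at which its call begins.
- hand_in(): hands the job in; it is judged then, once.
Trained networks look in a picture, given as the dict that the camera call returned (one of the last four; its "shot" number tells which), for a name from the list of things; names that differ only in an ending like _2 or _b are one class to them, and where a whole thing is asked for, a point or a joint stands for the part that bears it (a point fixed in the world has none). Each returns a list of dicts, best first, with "score" (0 to 1); they miss things now and then, are a little off and sometimes report something else, mostly with a low value. They report only what shows in the picture. A call takes as long as a camera call. They do not tell look-alikes from the thing itself.
- viewer.recognise(target, picture): "rect" ([left, top, right, bottom] in pixels, round what is visible of it).
The state is a dict: "time_s": time; "qpos": joint angles; "joint_vel": joint speeds; "tau": joint torques, N m; "ee_pos": TCP position; "eef_rot": TCP orientation; "force": force on the tool from outside, world axes, zero at the start; "moment": the same for the moment, N m; "grip_width": finger opening in m; "grip_force": force on a finger pad.
Only numpy, scipy, OpenCV 4.12 (cv2) and the standard library are available. Lean on these libraries where they do the work, as an engineer would, in place of code of your own. Each camera call takes 0.05 s, during which the arm holds its last target. There are 200 camera calls.

## Working session

There is one attempt and no reset: what is moved stays moved. The work goes in short steps, Python scripts to look and compute and a tool call to move; the robot and the scene stay as the last step left them, time stands still between calls to the robot, and variables do not carry over. Pictures are saved under pics/ and viewed, at most 10 in all, crops included, and the job is handed in when it is done.

Besides the shell and the picture viewer there is one more tool, called by a JSON object that holds its "api" and its "payload". step_arm: Moves the arm, as the interface text tells. Shifts and turns lie within -1 to 1; 1 stands for 0.1 m of shift or 90 degrees of turn. Its arguments: {"type":"object","properties":{"plan":{"type":"array"},"grip_force":{"type":"number"}},"required":["plan"]}

```bash
ls; mkdir -p pics; python3 - <<'E'
from station import telemetry, viewer, ctrl
import cv2,numpy as np,pickle
o=telemetry.get_obs(); print({k:np.round(v,4).tolist() for k,v in o.items()}, ctrl.tcp_to_tips)
for n in ("top","side"):
    p=viewer.camera(n); pickle.dump(p,open(n+".pkl","wb"))
    cv2.imwrite(f"pics/{n}1.png",p["img"][:,:,::-1])
    print(n,p["fx"],p["cx"],p["cy"],np.round(p["R"],3).tolist(),np.round(p["t"],3))
    for t in ("dicer","key","caddy","carriage","spice_jar_1","sauce_b","ramekin_b"):
        print(t,[(np.round(d["rect"]).tolist(),round(d["score"],2)) for d in viewer.recognise(t,p)[:3]])
E
```

```text
pics
{'time_s': 0.0, 'qpos': [1.0694, 0.3005, 1.5216, -0.0, 1.3207, -0.0666], 'joint_vel': [0.0007, 0.0008, 0.0011, 0.0034, 0.0006, -0.0006], 'tau': [-0.0004, -53.1791, -35.2743, 0.0709, 0.0243, -0.0001], 'ee_pos': [0.2316, 0.4986, 0.2219], 'eef_rot': [-3.1404, -0.0001, 2.7068], 'force': [-0.2431, 0.071, -0.1289], 'moment': [0.0268, -0.0074, -0.0082], 'grip_force': 0.0, 'grip_width': 0.0943} 0.017
top 469.2875840162894 325.307002318704 236.16335532939968 [[0.017, -1.0, -0.003], [-0.983, -0.016, -0.184], [0.184, 0.006, -0.983]] [0.127 0.53  1.027]
dicer [([337.0, 123.0, 419.0, 274.0], 0.72), ([239.0, 253.0, 263.0, 280.0], 0.18)]
key [([300.0, 262.0, 322.0, 291.0], 0.84), ([238.0, 254.0, 261.0, 280.0], 0.7), ([414.0, 274.0, 448.0, 310.0], 0.65)]
caddy [([181.0, 229.0, 276.0, 299.0], 0.93), ([336.0, 124.0, 421.0, 273.0], 0.7)]
carriage [([354.0, 191.0, 395.0, 276.0], 0.72)]
spice_jar_1 [([235.0, 173.0, 264.0, 203.0], 0.9)]
sauce_b [([199.0, 162.0, 238.0, 207.0], 0.91)]
ramekin_b [([414.0, 271.0, 448.0, 308.0], 0.61)]
side 615.0798928477146 317.73926052727035 237.55949911260484 [[0.859, -0.512, 0.007], [-0.267, -0.459, -0.848], [0.437, 0.726, -0.531]] [-0.396  0.273  1.06 ]
dicer [([289.0, 144.0, 430.0, 316.0], 0.78)]
key [([238.0, 206.0, 256.0, 234.0], 0.92), ([250.0, 242.0, 278.0, 275.0], 0.76)]
caddy [([215.0, 195.0, 279.0, 254.0], 0.78)]
carriage [([289.0, 225.0, 375.0, 270.0], 0.8)]
spice_jar_1 [([306.0, 181.0, 322.0, 220.0], 0.89)]
sauce_b []
ramekin_b [([299.0, 316.0, 342.0, 360.0], 0.66)]
```

View pics/top1.png

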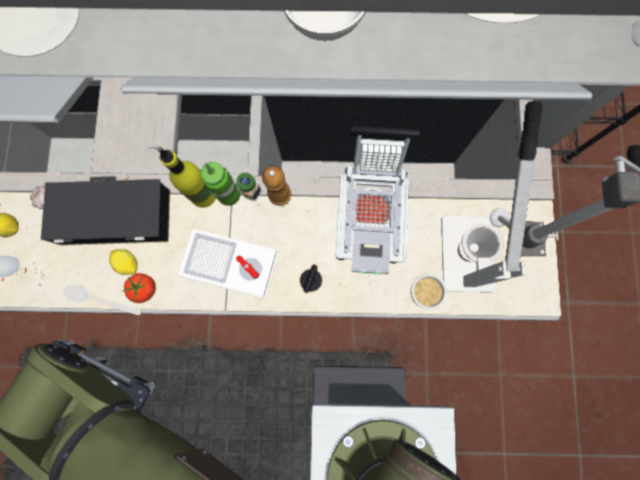

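View pics/side1.png

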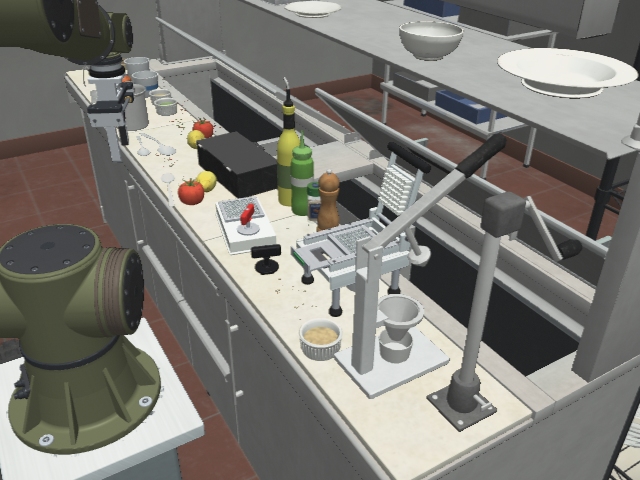

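Top view: the red key is at (248,267) in the white caddy. The black look-alike stands loose at (311,279), and the tomato at (140,288) is red too. I choose the one at (248,267). The dicer is at (372,215), with its carriage lip (green) at about (370,271), near the ramekin at (428,291). Next I measure and take one close crop.

```bash
cat > h.py <<'E'
import numpy as np,cv2,pickle
def cloud(p):
    z=p["z_map"]; v,u=np.mgrid[:480,:640]
    c=np.stack([(u-p["cx"])/p["fx"]*z,(v-p["cy"])/p["fy"]*z,z],-1)
    w=(c-p["t"])@p["R"]; w[z==0]=np.nan
    return w
def proj(p,X):
    c=np.asarray(X)@p["R"].T+p["t"]; return np.stack([c[...,0]/c[...,2]*p["fx"]+p["cx"],c[...,1]/c[...,2]*p["fy"]+p["cy"]],-1)
def rect(m): 
    (c,s,a)=cv2.minAreaRect(m.astype(np.float32)*1000); return np.round(c,1),np.round(s,1),round(a,1)
E
python3 - <<'E'
from h import *
for n in ("top","side"):
    p=pickle.load(open(n+".pkl","rb")); w=cloud(p); hsv=cv2.cvtColor(p["img"],cv2.COLOR_RGB2HSV)
    H,S,V=[hsv[...,i].astype(int) for i in range(3)]
    red=((H<8)|(H>172))&(S>150)&(V>80)
    x,y,z=w[...,0],w[...,1],w[...,2]
    b=viewer=None
    R=(slice(250,285),slice(225,270)) if n=="top" else (slice(200,240),slice(232,262))
    m=np.zeros_like(red); m[R]=red[R]; m&=(z>.05)
    q=w[m]; print(n,"key",m.sum(),q.min(0),q.max(0),np.median(q,0),rect(q[:,:2]))
    qt=q[q[:,2]>.084]; 
    if len(qt)>8: print(" top",len(qt),qt.mean(0),rect(qt[:,:2]))
    # dicer
    if n=="top":
        def f(R,lo,hi,extra=True):
            m=np.zeros_like(red); m[R]=True; m&=(z>lo)&(z<hi)&extra; q=w[m]; return q
        D=(slice(150,280),slice(325,415))
        q=f(D,.03,.135); print("dicer<.135",len(q),rect(q[:,:2]))
        q=f(D,.116,.135); print("rails",len(q),rect(q[:,:2]),q.min(0),q.max(0))
        g=(H>40)&(H<85)&(S>80); q=f(D,.05,.14,g); print("green",len(q),q.mean(0),rect(q[:,:2]))
        C=(slice(225,305),slice(175,280)); q=f(C,.025,.04); print("caddy",len(q),rect(q[:,:2]),cv2.boxPoints(cv2.minAreaRect(q[:,:2].astype(np.float32))).round(3).tolist())
        for nm,R in dict(ram=(slice(268,312),slice(408,450)),black=(slice(260,295),slice(298,325)),mach=(slice(190,300),slice(440,540))).items():
            q=f(R,.015,.5); print(nm,q.min(0).round(3),q.max(0).round(3))
        cv2.imwrite("pics/crop1.png",np.hstack([cv2.resize(p["img"][225:305,175:275],(400,320),interpolation=3),cv2.resize(p["img"][180:280,325:450],(400,320),interpolation=3)])[:,:,::-1])
    g=(H>40)&(H<85)&(S>80)&(z>.08)&(z<.13); g2=np.zeros_like(g)
    s=(slice(225,275),slice(285,320)) if n=="side" else (slice(255,280),slice(345,395)); g2[s]=g[s]; print("green",n,g2.sum(),w[g2].mean(0),rect(w[g2][:,:2]))
E
```

```text
top key 125 [0.42731289 0.28262702 0.06786789] [0.47316164 0.32927387 0.09269216] [0.44665204 0.30117336 0.08793814] (array([450.3, 306.1]), array([62.2, 13.2]), 44.2)
 top 116 [0.44886427 0.30443424 0.08833865] (array([449.8, 306.6]), array([62.3, 12.3]), 46.6)
dicer<.135 6174 (array([549.9,  33.7]), array([152.2, 225.2]), 87.3)
rails 1428 (array([549.9,  38.2]), array([128.2, 223.9]), 86.4) [ 0.43740098 -0.03142602  0.1160168 ] [0.66537298 0.09557342 0.13486877]
green 0 [nan nan nan] (array([0., 0.]), array([0., 0.]), 0.0)
caddy 3335 (array([466. , 361.9]), array([202.1, 110.3]), 76.6) [[0.3889999985694885, 0.2759999930858612], [0.4959999918937683, 0.25099998712539673], [0.5429999828338623, 0.44699999690055847], [0.4359999895095825, 0.4729999899864197]]
ram [ 0.367 -0.154  0.015] [ 0.463 -0.06   0.044]
black [0.398 0.142 0.015] [0.461 0.194 0.075]
mach [ 0.39  -0.35   0.015] [ 0.586 -0.125  0.344]
green top 0 [nan nan nan] (array([0., 0.]), array([0., 0.]), 0.0)
side key 156 [0.42578834 0.27786256 0.06635222] [0.47318775 0.33250214 0.0942106 ] [0.44685813 0.29738616 0.08500794] (array([450.8, 303.6]), array([66.7, 13.5]), 46.6)
 top 84 [0.44890189 0.30139766 0.08944073] (array([451.2, 303.8]), array([66.1, 13.4]), 47.0)
green side 42 [0.43796223 0.03737956 0.11600034] (array([438.3,  37.7]), array([44. ,  4.6]), 85.9)<stdin>:20: RuntimeWarning: Mean of empty slice.
  ret = um.true_divide(
<stdin>:26: RuntimeWarning: Mean of empty slice.
```

View pics/crop1.png

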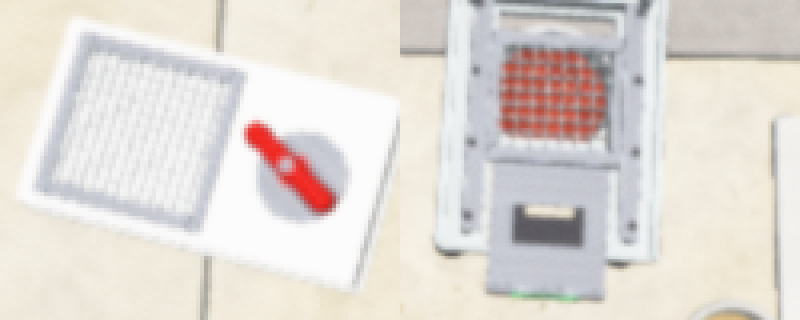

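The left crop confirms the red T-bar on its grey collar in the white caddy. The right crop shows the carriage sticking out, with its opening blocked for now. Next I fit the dicer's frame.

```bash
python3 - <<'E'
from h import *
from scipy.optimize import least_squares
for n in ("top","side"):
    p=pickle.load(open(n+".pkl","rb")); w=cloud(p)
    x,y,z=w[...,0],w[...,1],w[...,2]
    m=(z>.119)&(z<.131)&(x>.47)&(x<.66)&(y>-.06)&(y<.13)
    q=w[m]; print(n,len(q),np.median(q[:,2]),rect(q[:,:2]))
    # rails outer/inner edges: per x bin
    E=[]
    for a in np.arange(.47,.64,.01):
        s=q[(q[:,0]>=a)&(q[:,0]<a+.01)][:,1]
        if len(s)<4: continue
        c=(s.min()+s.max())/2; l=s[s>c];r=s[s<=c]
        E.append([a+.005,r.min(),r.max(),l.min(),l.max()])
    E=np.array(E); print(E.round(4)[::3])
    for k in range(1,5): print(k,np.polyfit(E[:,0]-.55,E[:,k],1).round(4))
    m=(z>.03)&(z<.135)&(x>.40)&(x<.67)&(y>-.09)&(y<.15); q=w[m]
    for b in np.arange(-.06,.13,.01):
        s=q[(q[:,1]>=b)&(q[:,1]<b+.01)]
        if len(s)>3: i=s[:,0].argmin(); print(round(b+.005,3),s[i].round(4), s[:,0].max().round(4),end=" | ")
    print()
E
```

```text
top 1025 0.12147430677475177 (array([564.7,  33.2]), array([122.2, 172.9]), 87.2)
[[ 0.475  -0.0215 -0.0192 -0.0147 -0.0086]
 [ 0.505  -0.0218 -0.0087  0.0828  0.0937]
 [ 0.535  -0.0242 -0.0111  0.0809  0.0939]
 [ 0.565  -0.0247 -0.0113  0.0789  0.092 ]
 [ 0.595  -0.0272 -0.0141  0.0769  0.09  ]
 [ 0.625  -0.0276 -0.0164  0.0772  0.0882]]
1 [-0.0434 -0.0244]
2 [ 0.0698 -0.0102]
3 [0.0511 0.0711]
4 [0.1377 0.0847]
-0.045 [ 0.5017 -0.0402  0.0985] 0.6542 | -0.035 [ 0.4646 -0.0335  0.0965] 0.6506 | -0.025 [ 0.4649 -0.0254  0.093 ] 0.6559 | -0.015 [ 0.4651 -0.0192  0.0906] 0.6559 | -0.005 [ 0.4402 -0.0005  0.1153] 0.6552 | 0.005 [0.4375 0.0023 0.1204] 0.6507 | 0.015 [0.4366 0.0176 0.1067] 0.6576 | 0.025 [0.4374 0.0252 0.118 ] 0.6577 | 0.035 [0.4374 0.0335 0.1168] 0.6562 | 0.045 [0.4375 0.0418 0.1144] 0.659 | 0.055 [0.4391 0.0547 0.1172] 0.6598 | 0.065 [0.4394 0.0608 0.114 ] 0.6595 | 0.075 [0.441  0.0705 0.0979] 0.6613 | 0.085 [0.47   0.0812 0.0913] 0.6518 | 0.095 [0.4705 0.0947 0.1018] 0.6654 | 0.105 [0.4708 0.1011 0.099 ] 0.657 | 0.115 [0.4732 0.1116 0.0804] 0.5443 | 
side 779 0.1235389
[... 364 characters left out ...]
 [-0.226   0.0691]
4 [-0.0228  0.0935]
-0.045 [ 0.4676 -0.0411  0.1032] 0.6539 | -0.035 [ 0.4646 -0.0313  0.1006] 0.6606 | -0.025 [ 0.4637 -0.0292  0.0996] 0.66 | -0.015 [ 0.4645 -0.0132  0.0941] 0.6436 | -0.005 [ 0.435  -0.0018  0.1143] 0.6474 | 0.005 [0.4368 0.0014 0.1047] 0.554 | 0.015 [0.4361 0.0158 0.1176] 0.559 | 0.025 [0.4352 0.0261 0.1189] 0.6124 | 0.035 [0.4357 0.0311 0.1159] 0.6492 | 0.045 [0.4364 0.0403 0.1174] 0.6533 | 0.055 [0.4372 0.0541 0.1139] 0.6529 | 0.065 [0.4384 0.0605 0.1147] 0.6505 | 0.075 [0.4394 0.0749 0.1158] 0.6534 | 0.085 [0.4428 0.0809 0.1186] 0.6644 | 0.095 [0.4694 0.0998 0.0994] 0.6453 | 0.105 [0.47   0.1052 0.0987] 0.4871 | 0.115 [0.4733 0.1113 0.0892] 0.4892 |
```

The dicer origin comes out at about (0.562, 0.033) with a yaw of −0.047, so the nominal lock_slot is about (0.520, 0.035). The key is at (0.451, 0.305) with its bar at 46.6°. First I turn to yaw 1.524 (tool y = dicer x), close the fingers and go to the front of the lip.

{"api": "step_arm", "payload": {"plan": [{"rz":0.0941,"claw":1},{"rz":0.0941,"claw":1},{"rz":0.0941,"claw":1},{"rz":0.0941,"claw":1},{"rz":0.0941,"claw":1},{"rz":0.0941,"claw":1},{"rz":0.0941,"claw":1},{"rz":0.0941,"claw":1},{"claw":1},{"claw":1}], "grip_force": 20}}

```text
$.plan[0]: bad value
```

{"api": "step_arm", "payload": {"plan": [{"dx":-0.4,"dy":0.17,"claw":1},{"dx":-0.4,"dy":0.17,"claw":1},{"dx":-0.4,"dy":0.17,"claw":1},{"dx":-0.4,"dy":0.17,"claw":1},{"dx":-0.4,"dy":0.17,"claw":1},{"dx":-0.4,"dy":0.17,"claw":1},{"dx":-0.4,"dy":0.17,"claw":1},{"dx":-0.4,"dy":0.17,"claw":1},{"dx":-0.4,"dy":0.17,"claw":1},{"claw":1}]}}

```text
$.plan[0]: bad value
```

{"api": "step_arm", "payload": {"plan": [{"dx":0,"dy":0,"dz":0,"rx":0,"ry":0,"rz":0.0941,"claw":1},{"dx":0,"dy":0,"dz":0,"rx":0,"ry":0,"rz":0.0941,"claw":1},{"dx":0,"dy":0,"dz":0,"rx":0,"ry":0,"rz":0.0941,"claw":1},{"dx":0,"dy":0,"dz":0,"rx":0,"ry":0,"rz":0.0941,"claw":1},{"dx":0,"dy":0,"dz":0,"rx":0,"ry":0,"rz":0.0941,"claw":1},{"dx":0,"dy":0,"dz":0,"rx":0,"ry":0,"rz":0.0941,"claw":1},{"dx":0,"dy":0,"dz":0,"rx":0,"ry":0,"rz":0.0941,"claw":1},{"dx":0,"dy":0,"dz":0,"rx":0,"ry":0,"rz":0.0941,"claw":1},{"dx":0,"dy":0,"dz":0,"rx":0,"ry":0,"rz":0,"claw":1}], "grip_force": 20}}

```text
time_s: 1.7
ee_pos: [0.2317, 0.4988, 0.2225]
eef_rot: [3.142, -0.0, 1.522]
force: [-0.1, -0.0, 0.4]
grip_width: 0.0254
grip_force: 0.0
```

{"api": "step_arm", "payload": {"plan": [{"dx":-0.2,"dy":0.1,"dz":0,"rx":0,"ry":0,"rz":0,"claw":1},{"dx":-0.4,"dy":0.2,"dz":0,"rx":0,"ry":0,"rz":0,"claw":1},{"dx":-0.4,"dy":0.2,"dz":0,"rx":0,"ry":0,"rz":0,"claw":1},{"dx":-0.4,"dy":0.2,"dz":0,"rx":0,"ry":0,"rz":0,"claw":1},{"dx":-0.4,"dy":0.2,"dz":0,"rx":0,"ry":0,"rz":0,"claw":1},{"dx":-0.4,"dy":0.2,"dz":0,"rx":0,"ry":0,"rz":0,"claw":1},{"dx":-0.4,"dy":0.2,"dz":0,"rx":0,"ry":0,"rz":0,"claw":1},{"dx":-0.4,"dy":0.2,"dz":0,"rx":0,"ry":0,"rz":0,"claw":1},{"dx":-0.4,"dy":0.1,"dz":0,"rx":0,"ry":0,"rz":0,"claw":1},{"dx":-0.4,"dy":0.1,"dz":0,"rx":0,"ry":0,"rz":0,"claw":1}]}}

```text
time_s: 2.7
ee_pos: [0.384, 0.1096, 0.2226]
eef_rot: [3.141, -0.0, 1.529]
force: [0.9, -0.3, 0.8]
grip_width: 0.0002
grip_force: 0.0
```

{"api": "step_arm", "payload": {"plan": [{"dx":-0.4,"dy":0.1,"dz":0,"rx":0,"ry":0,"rz":0,"claw":1},{"dx":-0.3,"dy":0.1,"dz":0,"rx":0,"ry":0,"rz":0,"claw":1},{"dx":0,"dy":0,"dz":0,"rx":0,"ry":0,"rz":0,"claw":1},{"dx":0,"dy":0,"dz":0,"rx":0,"ry":0,"rz":0,"claw":1}]}}

```text
time_s: 3.1
ee_pos: [0.4006, 0.0403, 0.2225]
eef_rot: [3.142, -0.0, 1.526]
force: [0.1, -1.0, -0.2]
grip_width: 0.0003
grip_force: 0.0
```

{"api": "step_arm", "payload": {"plan": [{"dx":0,"dy":0,"dz":0.3,"rx":0,"ry":0,"rz":0,"claw":1},{"dx":0,"dy":0,"dz":0.3,"rx":0,"ry":0,"rz":0,"claw":1},{"dx":0,"dy":0,"dz":0.3,"rx":0,"ry":0,"rz":0,"claw":1},{"dx":0,"dy":0,"dz":0.15,"rx":0,"ry":0,"rz":0,"claw":1},{"dx":0,"dy":0.05,"dz":0,"rx":0,"ry":0,"rz":0,"claw":1},{"dx":0,"dy":0.05,"dz":0,"rx":0,"ry":0,"rz":0,"claw":1},{"dx":0,"dy":0.05,"dz":0,"rx":0,"ry":0,"rz":0,"claw":1},{"dx":0,"dy":0,"dz":0,"rx":0,"ry":0,"rz":0,"claw":1}]}}

```text
time_s: 3.9
ee_pos: [0.4166, 0.0399, 0.1183]
eef_rot: [3.14, -0.0, 1.525]
force: [-0.1, -0.5, 0.2]
grip_width: 0.0007
grip_force: 0.0
```

{"api": "step_arm", "payload": {"plan": [{"dx":0,"dy":0.03,"dz":0,"rx":0,"ry":0,"rz":0,"claw":1},{"dx":0,"dy":0.03,"dz":0,"rx":0,"ry":0,"rz":0,"claw":1},{"dx":0,"dy":0.03,"dz":0,"rx":0,"ry":0,"rz":0,"claw":1},{"dx":0,"dy":0.03,"dz":0,"rx":0,"ry":0,"rz":0,"claw":1},{"dx":0,"dy":0.03,"dz":0,"rx":0,"ry":0,"rz":0,"claw":1}]}}

```text
time_s: 4.4
ee_pos: [0.4305, 0.0391, 0.1174]
eef_rot: [-3.141, 0.0, 1.524]
force: [-3.7, -0.1, 3.4]
grip_width: 0.0005
grip_force: 1.7
```

{"api": "step_arm", "payload": {"plan": [{"dx":0,"dy":0.02,"dz":0,"rx":0,"ry":0,"rz":0,"claw":1},{"dx":0,"dy":0.02,"dz":0,"rx":0,"ry":0,"rz":0,"claw":1},{"dx":0,"dy":0.02,"dz":0,"rx":0,"ry":0,"rz":0,"claw":1},{"dx":0,"dy":0.02,"dz":0,"rx":0,"ry":0,"rz":0,"claw":1},{"dx":0,"dy":0.02,"dz":0,"rx":0,"ry":0,"rz":0,"claw":1}]}}

```text
time_s: 4.9
ee_pos: [0.4406, 0.0386, 0.1174]
eef_rot: [-3.141, 0.0, 1.524]
force: [-3.6, -1.2, 2.0]
grip_width: 0.0003
grip_force: 1.6
```

{"api": "step_arm", "payload": {"plan": [{"dx":0,"dy":0.015,"dz":0,"rx":0,"ry":0,"rz":0,"claw":1},{"dx":0,"dy":0.015,"dz":0,"rx":0,"ry":0,"rz":0,"claw":1},{"dx":0,"dy":0.015,"dz":0,"rx":0,"ry":0,"rz":0,"claw":1},{"dx":0,"dy":0.015,"dz":0,"rx":0,"ry":0,"rz":0,"claw":1}]}}

```text
time_s: 5.3
ee_pos: [0.4452, 0.0384, 0.1173]
eef_rot: [-3.138, 0.0, 1.524]
force: [-24.8, -0.4, 18.7]
grip_width: 0.0004
grip_force: 12.2
```

Force has risen to 25 N, so it looks to be on the stop. I back off and look.

{"api": "step_arm", "payload": {"plan": [{"dx":0,"dy":-0.1,"dz":0,"rx":0,"ry":0,"rz":0,"claw":0},{"dx":0,"dy":-0.3,"dz":0,"rx":0,"ry":0,"rz":0,"claw":0},{"dx":0,"dy":-0.1,"dz":-0.3,"rx":0,"ry":0,"rz":0,"claw":0},{"dx":0.2,"dy":0,"dz":-0.3,"rx":0,"ry":0,"rz":0.09,"claw":0},{"dx":0.4,"dy":0,"dz":-0.1,"rx":0,"ry":0,"rz":0.09,"claw":0},{"dx":0.4,"dy":0,"dz":0,"rx":0,"ry":0,"rz":0.09,"claw":0},{"dx":0.4,"dy":0,"dz":0,"rx":0,"ry":0,"rz":0.09,"claw":0},{"dx":0.4,"dy":0,"dz":0,"rx":0,"ry":0,"rz":0.093,"claw":0},{"dx":0,"dy":0,"dz":0,"rx":0,"ry":0,"rz":0,"claw":0}]}}

```text
time_s: 6.2
ee_pos: [0.4587, 0.2064, 0.1863]
eef_rot: [3.141, -0.001, 0.82]
force: [0.4, 0.3, -0.2]
grip_width: 0.0689
grip_force: 0.0
```

```bash
python3 - <<'E'
from h import *
from station import viewer
O=np.array([.562,.0334]);ya=-.047;ex=np.array([np.cos(ya),np.sin(ya)]);ey=np.array([-ex[1],ex[0]])
ims=[]
for n in ("top","side"):
    p=viewer.camera(n); pickle.dump(p,open(n+"2.pkl","wb")); w=cloud(p); 
    d=np.stack([(w[...,:2]-O)@ex,(w[...,:2]-O)@ey,w[...,2]],-1)*1000
    m=(d[...,0]<-75)&(d[...,0]>-140)&(abs(d[...,1])<36)&(d[...,2]>106)&(d[...,2]<125)
    print(n,"lip minx",np.percentile(d[m][:,0],[0,5,20]).round(1), "edge",np.percentile(d[(abs(d[...,1])<70)&(abs(d[...,1])>50)&(d[...,2]>80)&(d[...,2]<106)&(d[...,0]<0)&(d[...,0]>-130)][:,0],[0,5]).round(1))
    # rectified view of dicer plane z=.108 & .102: 4 px/mm, x -100..20 up, y
    for z in (.108,.102):
        gx,gy=np.meshgrid(np.arange(-10,-105,-.25),np.arange(50,-50,-.25),indexing="ij")
        X=np.concatenate([O+gx[...,None]/1000*ex+gy[...,None]/1000*ey,np.full(gx.shape+(1,),z)],-1)
        uv=proj(p,X).astype(np.float32)
        im=cv2.remap(p["img"],uv[...,0],uv[...,1],cv2.INTER_CUBIC)[:,:,::-1].copy()
        for k in range(-100,-9,10):
            r=int((-10-k)*4); im[r%380,:6]=(0,0,255)
        for k in range(-40,50,10): im[:6,(50-k)*4]=(0,0,255)
        ims.append(im[:300])
cv2.imwrite("pics/rect2.png",np.vstack([np.hstack(ims[:2]),np.hstack(ims[2:])]))
E
```

```text
top lip minx [-106.4 -104.9 -102.6] edge [-94.3 -93.2]
side lip minx [-107.3 -105.5 -104.1] edge [-95.4 -94.1]
```

View pics/rect2.png

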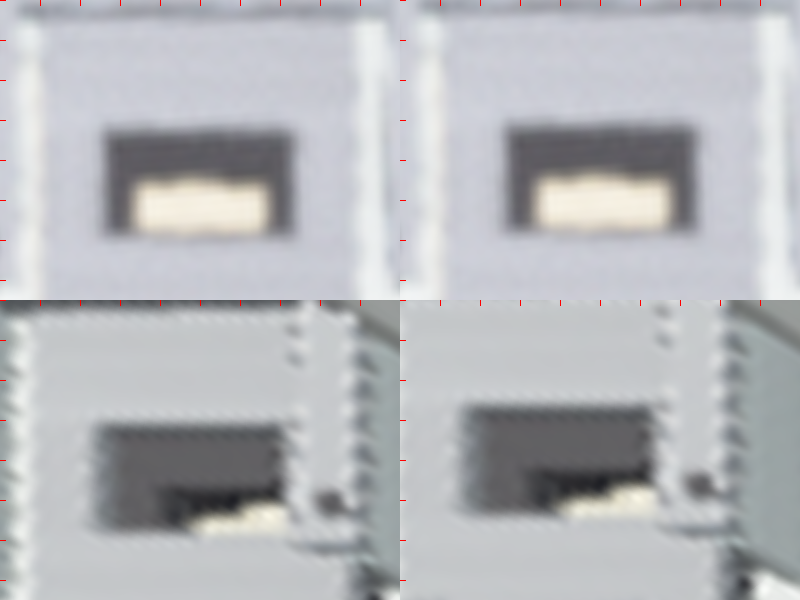

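The rectified top view shows the opening at rows 130–237 and cols 105–293 (4 px/mm). Light shows through the slot at rows 177–232 and cols 535–670. That light strip is 33 × 13 mm, so it is the slot, which means the real origin lies 14 mm further forward than I assumed (the lip counts in the 190 mm). The carriage is home, and the slot centre is about (0.5024, 0.0364). Next I go for the key.

{"api": "step_arm", "payload": {"plan": [{"dx":0.17,"dy":-0.18,"dz":0,"rx":0,"ry":0,"rz":0,"claw":0},{"dx":0.17,"dy":-0.18,"dz":0,"rx":0,"ry":0,"rz":0,"claw":0},{"dx":0.17,"dy":-0.18,"dz":0,"rx":0,"ry":0,"rz":0,"claw":0},{"dx":0.158,"dy":-0.189,"dz":0,"rx":0,"ry":0,"rz":0,"claw":0},{"dx":0,"dy":0,"dz":0.2,"rx":0,"ry":0,"rz":0,"claw":0},{"dx":0,"dy":0,"dz":0.25,"rx":0,"ry":0,"rz":0,"claw":0},{"dx":0,"dy":0,"dz":0,"rx":0,"ry":0,"rz":0,"claw":0},{"dx":0,"dy":0,"dz":0,"rx":0,"ry":0,"rz":0,"claw":0}]}}

```text
time_s: 7.1
ee_pos: [0.4493, 0.3014, 0.1426]
eef_rot: [3.141, -0.0, 0.824]
force: [-0.1, 0.5, 0.9]
grip_width: 0.0939
grip_force: 0.0
```

{"api": "step_arm", "payload": {"plan": [{"dx":0.038,"dy":-0.012,"dz":0.2,"rx":0,"ry":0,"rz":0,"claw":0},{"dx":0,"dy":0,"dz":0.2,"rx":0,"ry":0,"rz":0,"claw":0},{"dx":0,"dy":0,"dz":0.2,"rx":0,"ry":0,"rz":0,"claw":0},{"dx":0,"dy":0,"dz":0.076,"rx":0,"ry":0,"rz":0,"claw":0},{"dx":0,"dy":0,"dz":0,"rx":0,"ry":0,"rz":0,"claw":0},{"dx":0,"dy":0,"dz":0,"rx":0,"ry":0,"rz":0,"claw":0.5},{"dx":0,"dy":0,"dz":0,"rx":0,"ry":0,"rz":0,"claw":0.7},{"dx":0,"dy":0,"dz":0,"rx":0,"ry":0,"rz":0,"claw":0.75},{"dx":0,"dy":0,"dz":0,"rx":0,"ry":0,"rz":0,"claw":0.8}], "grip_force": 30}}

```text
time_s: 8.0
ee_pos: [0.4511, 0.3058, 0.0747]
eef_rot: [3.141, -0.001, 0.824]
force: [-0.2, -0.6, -0.6]
grip_width: 0.0654
grip_force: 0.0
```

{"api": "step_arm", "payload": {"plan": [{"dx":0,"dy":0,"dz":0,"rx":0,"ry":0,"rz":0,"claw":1},{"dx":0,"dy":0,"dz":0,"rx":0,"ry":0,"rz":0,"claw":1},{"dx":0,"dy":0,"dz":0,"rx":0,"ry":0,"rz":0,"claw":1},{"dx":0,"dy":0,"dz":0,"rx":0,"ry":0,"rz":0,"claw":1},{"dx":0,"dy":0,"dz":0,"rx":0,"ry":0,"rz":0,"claw":1},{"dx":0,"dy":0,"dz":0,"rx":0,"ry":0,"rz":0,"claw":1},{"dx":0,"dy":0,"dz":0,"rx":0,"ry":0,"rz":0,"claw":1},{"dx":0,"dy":0,"dz":0,"rx":0,"ry":0,"rz":0,"claw":1}], "grip_force": 45}}

```text
time_s: 8.8
ee_pos: [0.4509, 0.3057, 0.0742]
eef_rot: [3.142, 0.0, 0.824]
force: [0.6, 0.2, -0.1]
grip_width: 0.0156
grip_force: 45.0
```

{"api": "step_arm", "payload": {"plan": [{"dx":0,"dy":0,"dz":-0.15,"rx":0,"ry":0,"rz":0,"claw":1},{"dx":0,"dy":0,"dz":-0.25,"rx":0,"ry":0,"rz":0,"claw":1},{"dx":0,"dy":0,"dz":-0.3,"rx":0,"ry":0,"rz":0,"claw":1},{"dx":0,"dy":0,"dz":-0.3,"rx":0,"ry":0,"rz":0,"claw":1},{"dx":0,"dy":0,"dz":-0.26,"rx":0,"ry":0,"rz":0,"claw":1},{"dx":0,"dy":0,"dz":0,"rx":0,"ry":0,"rz":-0.09,"claw":1},{"dx":0,"dy":0,"dz":0,"rx":0,"ry":0,"rz":-0.09,"claw":1},{"dx":0,"dy":0,"dz":0,"rx":0,"ry":0,"rz":-0.09,"claw":1},{"dx":0,"dy":0,"dz":0,"rx":0,"ry":0,"rz":-0.09,"claw":1},{"dx":0,"dy":0,"dz":0,"rx":0,"ry":0,"rz":-0.086,"claw":1}]}}

```text
time_s: 9.8
ee_pos: [0.4508, 0.3056, 0.2]
eef_rot: [-3.141, 0.0, 1.531]
force: [-1.0, -0.5, -1.9]
grip_width: 0.0155
grip_force: 45.0
```

{"api": "step_arm", "payload": {"plan": [{"dx":0,"dy":0,"dz":0,"rx":0,"ry":0,"rz":0,"claw":1},{"dx":0,"dy":0,"dz":0,"rx":0,"ry":0,"rz":0,"claw":1}]}}

```text
time_s: 10.0
ee_pos: [0.4508, 0.3056, 0.2001]
eef_rot: [-3.141, 0.0, 1.521]
force: [0.6, 0.1, -1.4]
grip_width: 0.0157
grip_force: 45.0
```

```bash
python3 - <<'E'
from h import *
from station import viewer,telemetry
o=telemetry.get_obs(); e=o["ee_pos"]; print(e.round(4) if hasattr(e,'round') else e,o["eef_rot"],o["grip_width"])
p=viewer.camera("side"); pickle.dump(p,open("side3.pkl","wb")); w=cloud(p)
u=proj(p,np.array(e)-[0,0,.02]); x,y=u.astype(int); print(u)
im=p["img"][y-60:y+60,x-80:x+80]; cv2.imwrite("pics/key3.png",cv2.resize(im,(800,600),interpolation=3)[:,:,::-1])
hsv=cv2.cvtColor(p["img"],cv2.COLOR_RGB2HSV); red=((hsv[...,0]<8)|(hsv[...,0]>172))&(hsv[...,1]>150)&(hsv[...,2]>60)
red&=(abs(w-np.array(e)).max(-1)<.06); q=w[red]; print(len(q),q.min(0),q.max(0),rect(q[:,:2]))
# collar: grey points below handle
m=(abs(w[...,:2]-np.array(e)[:2]).max(-1)<.04)&(w[...,2]>e[2]-.06)&(w[...,2]<e[2]-.024)&~red; q=w[m]; print("below",len(q),q.min(0),q.max(0),rect(q[:,:2]))
for z in np.arange(-.06,-.02,.004):
    s=q[(q[:,2]-e[2]>=z)&(q[:,2]-e[2]<z+.004)]
    if len(s): print(round(z,3),len(s),(s.min(0)-e).round(4),(s.max(0)-e).round(4))
E
```

```text
[0.4508 0.3056 0.2001] [-3.14136927e+00  1.70448965e-04  1.52059806e+00] 0.01572407292931764
[244.75775744 175.2293756 ]
103 [0.43862867 0.26961068 0.18946389] [0.45857823 0.3190178  0.21917115] (array([449.6, 294.5]), array([49.1, 14.2]), 75.5)
below 247 [0.42117044 0.27974872 0.14422852] [0.47537955 0.33252251 0.17606535] (array([448.4, 305. ]), array([53.4, 51.5]), 78.1)
-0.056 4 [-0.006  -0.0103 -0.0559] [ 0.0012 -0.0075 -0.0528]
-0.052 8 [-0.0068 -0.012  -0.0511] [ 0.0006 -0.0004 -0.0496]
-0.048 6 [-0.0067 -0.0117 -0.0475] [ 0.0031 -0.0067 -0.0459]
-0.04 23 [-0.0258 -0.023  -0.0396] [ 0.0216  0.006  -0.0361]
-0.036 115 [-0.0297 -0.0258 -0.0359] [ 0.0245  0.0269 -0.032 ]
-0.032 82 [-0.0281 -0.0259 -0.032 ] [ 0.024   0.0181 -0.0283]
-0.028 9 [-0.0091 -0.0086 -0.0279] [ 0.0025  0.0043 -0.024 ]
```

View pics/key3.png

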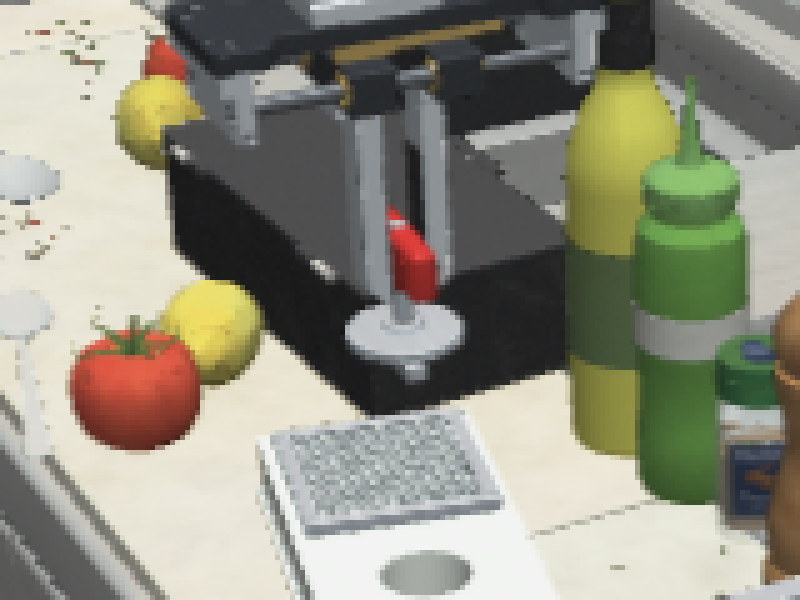

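The key hangs upright in the grip at about (400,250) in the crop. The collar and T-head below it are visible, and the empty caddy hole is at (425,572). I carry it over the slot.

{"api": "step_arm", "payload": {"plan": [{"dx":-0.2,"dy":0.05,"dz":0,"rx":0,"ry":0,"rz":0,"claw":1},{"dx":-0.3,"dy":0.08,"dz":0,"rx":0,"ry":0,"rz":0,"claw":1},{"dx":-0.35,"dy":0.09,"dz":0,"rx":0,"ry":0,"rz":0,"claw":1},{"dx":-0.4,"dy":0.1,"dz":0,"rx":0,"ry":0,"rz":0,"claw":1},{"dx":-0.4,"dy":0.1,"dz":0,"rx":0,"ry":0,"rz":0,"claw":1},{"dx":-0.4,"dy":0.1,"dz":0,"rx":0,"ry":0,"rz":0,"claw":1},{"dx":-0.35,"dy":0.09,"dz":0,"rx":0,"ry":0,"rz":0,"claw":1},{"dx":-0.262,"dy":0.046,"dz":0,"rx":0,"ry":0,"rz":0,"claw":1},{"dx":0,"dy":0,"dz":0,"rx":0,"ry":0,"rz":0,"claw":1},{"dx":0,"dy":0,"dz":0,"rx":0,"ry":0,"rz":0,"claw":1}]}}

```text
time_s: 11.05
ee_pos: [0.5041, 0.0366, 0.2002]
eef_rot: [-3.142, -0.0, 1.522]
force: [-0.3, 0.0, -1.3]
grip_width: 0.0154
grip_force: 45.0
```

```bash
python3 - <<'E'
from h import *
from station import viewer,telemetry
e=np.array(telemetry.get_obs()["ee_pos"])
for n in ("side","top"):
    p=viewer.camera(n); w=cloud(p)
    m=(abs(w[...,:2]-e[:2]).max(-1)<.035)&(w[...,2]>e[2]-.044)&(w[...,2]<e[2]-.027); q=w[m]-e
    print(n,len(q),q.min(0).round(4),q.max(0).round(4),rect(q[:,:2]),[np.round(v*1000,1) for v in cv2.minEnclosingCircle(q[:,:2].astype(np.float32))])
E
```

```text
side 307 [-0.0277 -0.0259 -0.0415] [ 0.0236  0.0304 -0.0283] (array([-3.6, -0.7]), array([50.3, 53.1]), 45.2) [array([-0.,  0., -0., ...,  0., -0.,  0.], shape=(2000,)), np.float64(28.8)]Traceback (most recent call last):
  File "<stdin>", line 7, in <module>
    return umr_minimum(a, axis, None, out, keepdims, initial, where)
ValueError: zero-size array to reduction operation minimum which has no identity
```

The side camera puts the slot at TCP ≈ (0.505, 0.037), which matches the current position within about 1 mm. I descend gently.

{"api": "step_arm", "payload": {"plan": [{"dx":0,"dy":0.01,"dz":0.15,"rx":0,"ry":0,"rz":0,"claw":1},{"dx":0,"dy":0,"dz":0.15,"rx":0,"ry":0,"rz":0,"claw":1},{"dx":0,"dy":0,"dz":0.05,"rx":0,"ry":0,"rz":0,"claw":1},{"dx":0,"dy":0,"dz":0,"rx":0,"ry":0,"rz":0,"claw":1},{"dx":0,"dy":0,"dz":0.01,"rx":0,"ry":0,"rz":0,"claw":1},{"dx":0,"dy":0,"dz":0.01,"rx":0,"ry":0,"rz":0,"claw":1},{"dx":0,"dy":0,"dz":0.01,"rx":0,"ry":0,"rz":0,"claw":1}]}}

```text
time_s: 11.85
ee_pos: [0.5053, 0.0368, 0.1626]
eef_rot: [3.141, -0.0, 1.525]
force: [0.5, -0.0, -2.0]
grip_width: 0.0157
grip_force: 45.0
```

{"api": "step_arm", "payload": {"plan": [{"dx":0,"dy":0,"dz":0.01,"rx":0,"ry":0,"rz":0,"claw":1},{"dx":0,"dy":0,"dz":0.01,"rx":0,"ry":0,"rz":0,"claw":1},{"dx":0,"dy":0,"dz":0.01,"rx":0,"ry":0,"rz":0,"claw":1},{"dx":0,"dy":0,"dz":0.01,"rx":0,"ry":0,"rz":0,"claw":1}]}}

```text
time_s: 12.25
ee_pos: [0.5052, 0.0367, 0.1581]
eef_rot: [3.142, 0.0, 1.525]
force: [-0.5, -0.8, -1.0]
grip_width: 0.0154
grip_force: 45.0
```

{"api": "step_arm", "payload": {"plan": [{"dx":0,"dy":0,"dz":0.01,"rx":0,"ry":0,"rz":0,"claw":1},{"dx":0,"dy":0,"dz":0.01,"rx":0,"ry":0,"rz":0,"claw":1}]}}

```text
time_s: 12.45
ee_pos: [0.5059, 0.0365, 0.1575]
eef_rot: [3.139, 0.0, 1.525]
force: [-3.2, -2.3, 18.1]
grip_width: 0.0154
grip_force: 45.0
```

{"api": "step_arm", "payload": {"plan": [{"dx":0,"dy":0,"dz":-0.007,"rx":0,"ry":0,"rz":0,"claw":1},{"dx":0,"dy":-0.007,"dz":0,"rx":0,"ry":0,"rz":0,"claw":1},{"dx":0,"dy":-0.007,"dz":0,"rx":0,"ry":0,"rz":0,"claw":1}]}}

```text
time_s: 12.75
ee_pos: [0.5045, 0.0366, 0.1579]
eef_rot: [3.139, 0.0, 1.525]
force: [1.8, -0.8, 4.5]
grip_width: 0.0157
grip_force: 45.0
```

{"api": "step_arm", "payload": {"plan": [{"dx":0,"dy":-0.007,"dz":0,"rx":0,"ry":0,"rz":0,"claw":1},{"dx":0,"dy":-0.007,"dz":0,"rx":0,"ry":0,"rz":0,"claw":1}]}}

```text
time_s: 12.95
ee_pos: [0.5032, 0.0366, 0.1578]
eef_rot: [3.139, 0.0, 1.525]
force: [3.7, -2.0, 4.0]
grip_width: 0.0153
grip_force: 45.0
```

{"api": "step_arm", "payload": {"plan": [{"dx":0,"dy":-0.007,"dz":0.002,"rx":0,"ry":0,"rz":0,"claw":1},{"dx":0,"dy":-0.007,"dz":0,"rx":0,"ry":0,"rz":0,"claw":1},{"dx":0,"dy":-0.007,"dz":0,"rx":0,"ry":0,"rz":0,"claw":1}]}}

```text
time_s: 13.25
ee_pos: [0.5013, 0.0368, 0.1576]
eef_rot: [3.138, 0.0, 1.525]
force: [3.5, -1.4, 5.7]
grip_width: 0.0152
grip_force: 45.0
```

{"api": "step_arm", "payload": {"plan": [{"dx":-0.008,"dy":0,"dz":0,"rx":0,"ry":0,"rz":0,"claw":1},{"dx":-0.008,"dy":0,"dz":0,"rx":0,"ry":0,"rz":0,"claw":1},{"dx":0,"dy":0.008,"dz":0,"rx":0,"ry":0,"rz":0,"claw":1},{"dx":0,"dy":0.008,"dz":0,"rx":0,"ry":0,"rz":0,"claw":1},{"dx":0,"dy":0.008,"dz":0,"rx":0,"ry":0,"rz":0,"claw":1}]}}

```text
time_s: 13.75
ee_pos: [0.5025, 0.035, 0.1569]
eef_rot: [-3.141, 0.0, 1.525]
force: [-1.0, -2.9, 8.5]
grip_width: 0.0156
grip_force: 45.0
```

{"api": "step_arm", "payload": {"plan": [{"dx":0,"dy":0.008,"dz":0,"rx":0,"ry":0,"rz":0,"claw":1},{"dx":0,"dy":0.008,"dz":0,"rx":0,"ry":0,"rz":0,"claw":1},{"dx":0,"dy":0.008,"dz":0,"rx":0,"ry":0,"rz":0,"claw":1}]}}

```text
time_s: 14.05
ee_pos: [0.5044, 0.0349, 0.1568]
eef_rot: [-3.14, 0.001, 1.525]
force: [-4.7, -3.0, 10.4]
grip_width: 0.015
grip_force: 45.0
```

{"api": "step_arm", "payload": {"plan": [{"dx":0,"dy":0.008,"dz":-0.003,"rx":0,"ry":0,"rz":0,"claw":1},{"dx":0,"dy":0.008,"dz":0,"rx":0,"ry":0,"rz":0,"claw":1},{"dx":0,"dy":0.008,"dz":0,"rx":0,"ry":0,"rz":0,"claw":1}]}}

```text
time_s: 14.35
ee_pos: [0.5064, 0.0349, 0.1568]
eef_rot: [-3.138, 0.0, 1.525]
force: [-5.5, -1.9, 8.7]
grip_width: 0.0157
grip_force: 45.0
```

```bash
python3 -c "
from station import telemetry
o=telemetry.get_obs();print(o['moment'],o['force'])"
```

```text
[-0.31599178  1.40141318  0.12371089] [-5.53561959 -1.86354838  8.71785198]
```

No drop yet. I take a sharper look at the stored pre-insertion pictures.

```bash
python3 - <<'E'
from h import *
O=np.array([.562,.0334]);ya=-.047;ex=np.array([np.cos(ya),np.sin(ya)]);ey=np.array([-ex[1],ex[0]])
ims=[]
for n in ("top","side"):
    p=pickle.load(open(n+"2.pkl","rb"))
    gx,gy=np.meshgrid(np.arange(-38,-72,-1/12),np.arange(32,-32,-1/12),indexing="ij")
    X=np.concatenate([O+gx[...,None]/1000*ex+gy[...,None]/1000*ey,np.full(gx.shape+(1,),.102)],-1)
    uv=proj(p,X).astype(np.float32)
    im=cv2.remap(p["img"],uv[...,0],uv[...,1],cv2.INTER_NEAREST)[:,:,::-1].copy()
    im=np.clip(im.astype(float)*1.3,0,255).astype(np.uint8)
    for k in range(-70,-37,5): cv2.line(im,(0,int((-38-k)*12)),(10,int((-38-k)*12)),(0,0,255),1); cv2.putText(im,str(k),(12,int((-38-k)*12)+4),0,.35,(0,0,255))
    for k in range(-30,31,5): cv2.line(im,(int((32-k)*12),0),(int((32-k)*12),8),(0,0,255),1); cv2.putText(im,str(k),(int((32-k)*12)-8,18),0,.35,(0,0,255))
    ims.append(im[:300] if n=="side" else im[40:340])
cv2.imwrite("pics/slot4.png",cv2.resize(np.vstack(ims),(768,600)))
E
```

```text
(no output)
```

View pics/slot4.png

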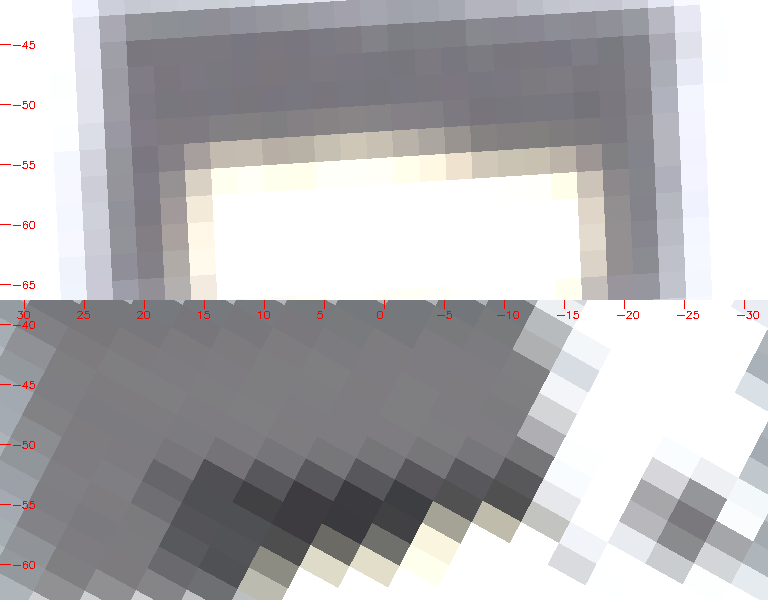

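The slot centre estimate stays within my swept area: rear edge ≈ −53, y centre ≈ 0. So the key's yaw in the grip is the likely problem (grip width 15.6 mm against a 14 mm bar). I measure it.

```bash
python3 - <<'E'
from h import *
from station import viewer,telemetry
o=telemetry.get_obs(); e=np.array(o["ee_pos"])
p=viewer.camera("side"); pickle.dump(p,open("side5.pkl","wb")); w=cloud(p)
hsv=cv2.cvtColor(p["img"],cv2.COLOR_RGB2HSV); red=((hsv[...,0]<8)|(hsv[...,0]>172))&(hsv[...,1]>130)&(hsv[...,2]>50)
red&=(abs(w-e).max(-1)<.06); q=w[red]-e
# -x facing side face
print(len(q),q.min(0).round(4),q.max(0).round(4))
for b in np.arange(-.04,.04,.005):
    s=q[(q[:,1]>=b)&(q[:,1]<b+.005)]
    if len(s)>2: print(round(b+.0025,4),len(s),"x",np.percentile(s[:,0],[0,10,50,100]).round(4),"z",s[:,2].min().round(4),s[:,2].max().round(4))
u=proj(p,e); x,y=u.astype(int)
im=p["img"][y-40:y+50,x-60:x+60]; cv2.imwrite("pics/key5.png",cv2.resize(im,(800,600),interpolation=0)[:,:,::-1])
E
```

```text
151 [-0.0109 -0.034  -0.0093] [0.0083 0.0119 0.0184]
-0.0325 24 x [-0.0109 -0.0081 -0.0048  0.0024] z -0.0027 0.0149
-0.0275 43 x [-0.0108 -0.0094 -0.0045  0.0036] z -0.0093 0.0184
-0.0225 20 x [-0.0105 -0.0091 -0.0077  0.0037] z -0.0042 0.0161
-0.0175 17 x [-0.0107 -0.0096 -0.0075  0.0021] z -0.0037 0.017
-0.0125 22 x [-0.0097 -0.0083 -0.0065  0.0042] z -0.0038 0.018
-0.0075 17 x [-0.0081 -0.0076 -0.0054  0.0083] z -0.0072 0.0178
-0.0025 6 x [-0.0052 -0.005  -0.0027  0.0053] z 0.0133 0.0173
```

View pics/key5.png

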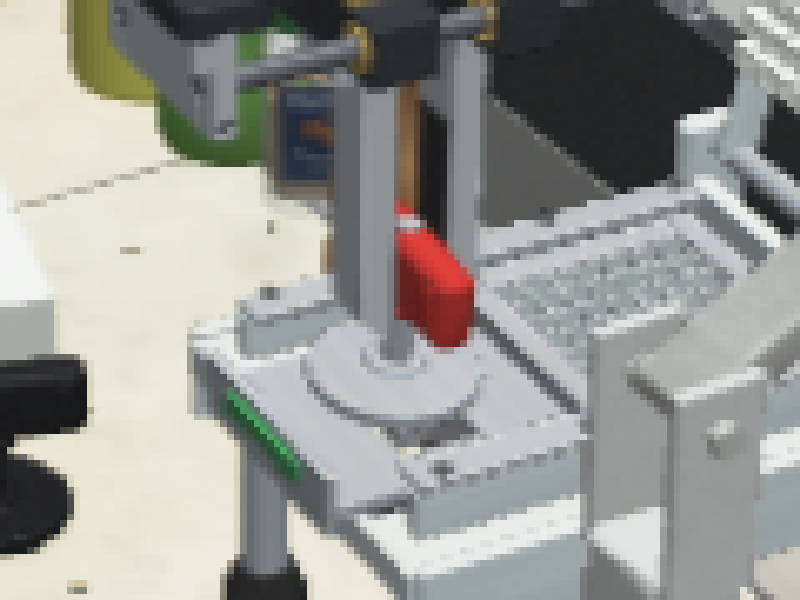

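```bash
python3 - <<'E'
from h import *
e=np.array([.5064,.0349,.1568])
O=np.array([.562,.0334]);ya=-.047;ex=np.array([np.cos(ya),np.sin(ya)]);ey=np.array([-ex[1],ex[0]])
ims=[]
for f in ("side5","side2"):
    p=pickle.load(open(f+".pkl","rb"))
    u=proj(p,[.505,.03,.105]); x,y=(u*1).astype(int); S=16
    im=cv2.resize(p["img"][y-12:y+14,x-22:x+24],None,fx=S,fy=S,interpolation=0)[:,:,::-1].copy()
    def poly(x0,x1,y0,y1,z,c):
        P=[]
        for a,b in ((x0,y0),(x1,y0),(x1,y1),(x0,y1)):
            P.append([*(O+a/1000*ex+b/1000*ey),z])
        q=(proj(p,np.array(P))-[x-22,y-12]+.5)*S
        cv2.polylines(im,[q.astype(np.int32)],True,c,1)
    poly(-68.1,-41.1,-22.4,25.6,.108,(255,0,0))   # opening raw side
    poly(-65,-52,-14.5,18.5,.102,(0,0,255))   # slot raw side
    if f=="side5":
        c=np.array(e[:2])+[-.0025,.001]; d=(c-O)*1000; a,b=d@ex,d@ey; print(a,b)
        poly(a-5,a+5,b-15,b+15,.102,(0,255,0)); poly(a-5,a+5,b-15,b+15,.110,(0,255,0))
    ims.append(im)
im=np.vstack(ims); print(im.shape); cv2.imwrite("pics/ov6.png",cv2.resize(im,None,fx=600/im.shape[0],fy=600/im.shape[0],interpolation=2))
E
```

```text
-58.15329710721911 -0.23245550005602222
(832, 736, 3)
```

View pics/ov6.png

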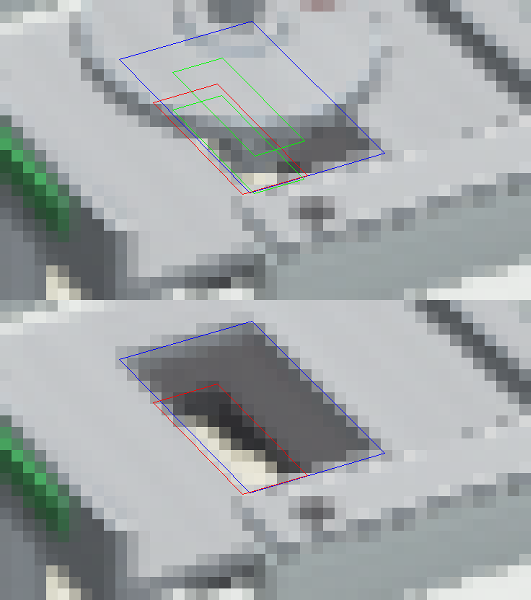

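The cream light patch at (262,178) is still visible where the head should cover it. So the head sits to the +y side, shifted or tilted in the grip. I fit the collar plane to find out which.

```bash
python3 - <<'E'
from h import *
for f,e in (("side3",[.4508,.3056,.2001]),("side5",[.5064,.0349,.1568])):
    e=np.array(e); p=pickle.load(open(f+".pkl","rb")); q=cloud(p)-e
    hsv=cv2.cvtColor(p["img"],cv2.COLOR_RGB2HSV); gray=hsv[...,1]<60
    r=np.hypot(q[...,0]+.0025,q[...,1]-.0005)
    m=(r>.012)&(r<.025)&(q[...,2]>-.042)&(q[...,2]<-.026)&gray
    s=q[m]; c=None
    for _ in range(4):
        A=np.c_[s[:,:2],np.ones(len(s))]; c=np.linalg.lstsq(A,s[:,2],rcond=None)[0]; rs=abs(A@c-s[:,2]); s=s[rs<max(.0015,np.percentile(rs,90)*.9)]
    print(f,len(s),"slope x,y deg",np.degrees(c[:2]).round(2),"z0",c[2].round(4),"res",rs.std().round(4))
    # plane of caddy/dicer for calibration check
    w=q+e
    if f=="side3": mm=(abs(w[...,2]-.034)<.008)&(w[...,0]>.40)&(w[...,0]<.48)&(w[...,1]>.27)&(w[...,1]<.31)&gray
    else: mm=(abs(w[...,2]-.108)<.006)&(w[...,0]>.475)&(w[...,0]<.49)&(abs(w[...,1]-.036)<.035)&gray
    s=w[mm]; A=np.c_[s[:,:2]-s[:,:2].mean(0),np.ones(len(s))]; c=np.linalg.lstsq(A,s[:,2],rcond=None)[0]; print(" ref",len(s),np.degrees(c[:2]).round(2),c[2].round(4))
    # head/shaft below collar
    m=(abs(q[...,0])<.03)&(abs(q[...,1])<.03)&(q[...,2]<-.044)&(q[...,2]>-.06)
    s=q[m]
    for t in s[np.argsort(s[:,2])][:20:1]: print("  ",(t*1000).round(1).tolist(),end="")
    print()
E
```

```text
side3 76 slope x,y deg [0.71 2.56] z0 -0.0324 res 0.0005
 ref 255 [1.04 2.44] 0.0351
   [-2.6, -7.5, -55.9]   [-5.9, -9.6, -54.0]   [1.3, -10.3, -53.0]   [-0.9, -9.5, -52.8]   [-0.1, -8.1, -51.1]   [-4.3, -11.7, -51.0]   [-4.5, -7.1, -50.4]   [-6.4, -0.4, -50.4]   [-6.7, -11.7, -50.3]   [-2.8, -8.7, -50.1]   [-6.8, -6.6, -50.1]   [0.7, -12.0, -49.6]   [-6.7, -6.7, -47.5]   [3.1, -7.0, -47.4]   [0.9, -11.7, -47.3]   [-1.1, -10.8, -47.1]   [-3.4, -10.3, -46.7]   [-5.9, -10.6, -45.9]
side5 112 slope x,y deg [-2.18  3.61] z0 -0.033 res 0.0005
 ref 125 [-0.44  0.69] 0.1095
   [2.3, -6.3, -57.1]   [10.3, -8.9, -55.8]   [15.1, -5.0, -54.8]   [11.2, -3.5, -54.3]   [12.5, -13.0, -54.2]   [-6.8, 2.2, -54.0]   [1.6, -7.3, -53.8]   [13.9, -10.6, -53.6]   [-4.0, -8.7, -53.6]   [6.7, -10.8, -53.5]   [3.0, -8.9, -53.4]   [10.2, -8.9, -53.3]   [-7.7, -7.1, -53.2]   [-7.6, -3.0, -53.2]   [4.6, -10.3, -53.1]   [-2.6, -10.3, -53.1]   [2.6, -13.4, -53.1]   [11.5, -10.6, -52.8]   [4.3, -6.8, -52.6]   [5.9, -8.0, -52.4]
```

In the air the key was upright, but dragging tilted it about 3° (head towards +y), so the sweeps were offset. I lift, grip harder, tilt the tool to compensate and re-measure.

{"api": "step_arm", "payload": {"plan": [{"dx":0,"dy":0,"dz":-0.1,"rx":0,"ry":0,"rz":0,"claw":1},{"dx":0,"dy":0,"dz":-0.1,"rx":0,"ry":0,"rz":0,"claw":1},{"dx":0,"dy":0,"dz":0,"rx":0,"ry":-0.033,"rz":0,"claw":1},{"dx":0,"dy":0,"dz":0,"rx":0,"ry":0,"rz":0,"claw":1},{"dx":0,"dy":0,"dz":0,"rx":0,"ry":0,"rz":0,"claw":1}], "grip_force": 60}}

```text
time_s: 14.9
ee_pos: [0.5073, 0.0353, 0.1771]
eef_rot: [-3.141, 0.051, 1.525]
force: [0.2, -0.8, -1.2]
grip_width: 0.015
grip_force: 60.0
```

```bash
cat > tilt.py <<'E'
from h import *
from station import viewer,telemetry
o=telemetry.get_obs(); e=np.array(o["ee_pos"]); print(e.round(4),np.round(o["eef_rot"],4),np.round(o["force"],1))
C=[];RF=[];T=[]
for k in range(4):
    p=viewer.camera("side"); w=cloud(p); q=w-e
    gray=cv2.cvtColor(p["img"],cv2.COLOR_RGB2HSV)[...,1]<60
    r=np.hypot(q[...,0]+.0025,q[...,1]-.0005)
    m=(r>.012)&(r<.025)&(q[...,2]>-.042)&(q[...,2]<-.026)&gray
    C.append(q[m]); RF.append(w[(abs(w[...,2]-.109)<.006)&(w[...,0]>.465)&(w[...,0]<.488)&(abs(w[...,1]-.036)<.035)&gray])
    big=q[(np.hypot(q[...,0]+.0025,q[...,1])<.032)&(q[...,2]>-.042)&(q[...,2]<-.03)&gray]; T.append(np.r_[(big.min(0)+big.max(0))/2])
pickle.dump(p,open("last.pkl","wb"))
for s in (np.vstack(C),np.vstack(RF)):
    for _ in range(5):
        A=np.c_[s[:,:2]-s[:,:2].mean(0),np.ones(len(s))]; c=np.linalg.lstsq(A,s[:,2],rcond=None)[0]; rs=abs(A@c-s[:,2]); s=s[rs<max(.0015,np.percentile(rs,95))]
    print(len(s),"slope deg",np.degrees(c[:2]).round(2))
print("collar centre",np.mean(T,0).round(4))
E
python3 tilt.py
```

```text
[0.5073 0.0353 0.1771] [-3.1413  0.0506  1.5254] [ 0.2 -0.8 -1.2]
610 slope deg [-0.51 -0.92]
544 slope deg [-0.5   0.13]
collar centre [-0.0026 -0.0002 -0.0351]
```

{"api": "step_arm", "payload": {"plan": [{"dx":0,"dy":0,"dz":0,"rx":0,"ry":0.011,"rz":0,"claw":1},{"dx":0,"dy":0,"dz":0,"rx":0,"ry":0,"rz":0,"claw":1},{"dx":0,"dy":0,"dz":0,"rx":0,"ry":0,"rz":0,"claw":1}]}}

```text
time_s: 15.4
ee_pos: [0.5074, 0.0348, 0.177]
eef_rot: [-3.142, 0.034, 1.524]
force: [0.1, 0.3, -1.2]
grip_width: 0.0153
grip_force: 60.0
```

```bash
python3 tilt.py; python3 - <<'E'
from h import *
O=np.array([.562,.0334]);ya=-.047;ex=np.array([np.cos(ya),np.sin(ya)]);ey=np.array([-ex[1],ex[0]])
p=pickle.load(open("last.pkl","rb"))
from station import telemetry
e=np.array(telemetry.get_obs()["ee_pos"])
u=proj(p,[.505,.03,.115]); x,y=u.astype(int); S=24; x0,y0=x-16,y-14
im=cv2.resize(p["img"][y0:y0+25,x0:x0+33],None,fx=S,fy=S,interpolation=0)[:,:,::-1].copy()
def poly(cx,cy,hx,hy,z,c):
    P=[[*(O+(cx+a*hx)/1000*ex+(cy+b*hy)/1000*ey),z] for a,b in((-1,-1),(1,-1),(1,1),(-1,1))]
    cv2.polylines(im,[((proj(p,np.array(P))-[x0,y0]+.5)*S).astype(np.int32)],True,c,1)
poly(-58.5,2,6.5,16.5,.102,(0,0,255))
d=(e[:2]+[-.0025,0]-O)*1000; a,b=d@ex,d@ey; print(a,b)
for z in (e[2]-.049,e[2]-.057): poly(a,b,5,15,z,(0,255,0))
cv2.imwrite("pics/ov7.png",im); print(im.shape)
E
```

```text
[0.5074 0.0348 0.177 ] [-3.1416  0.0344  1.5243] [ 0.1  0.3 -1.2]
633 slope deg [-0.11 -0.05]
547 slope deg [-1.23  0.11]
collar centre [-0.002   0.0013 -0.0354]
-57.113453855415166 -1.09252007495887
(600, 792, 3)
```

View pics/ov7.png

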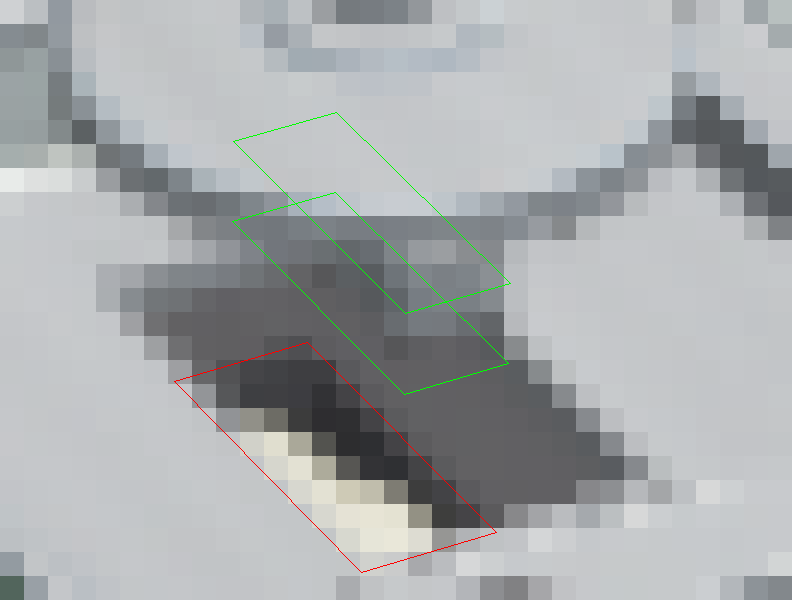

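The key is upright again. The head's end face shows at cols 385–480, rows 240–340, which puts it about 4 mm further to +y than the TCP. The slot's rear-left corner is near (300,360). The corrected TCP target is (0.505, 0.033).

{"api": "step_arm", "payload": {"plan": [{"dx":-0.011,"dy":-0.028,"dz":0,"rx":0,"ry":0,"rz":0,"claw":1},{"dx":0,"dy":0,"dz":0.1,"rx":0,"ry":0,"rz":0,"claw":1},{"dx":0,"dy":0,"dz":0.07,"rx":0,"ry":0,"rz":0,"claw":1},{"dx":0,"dy":0,"dz":0.01,"rx":0,"ry":0,"rz":0,"claw":1},{"dx":0,"dy":0,"dz":0.01,"rx":0,"ry":0,"rz":0,"claw":1},{"dx":0,"dy":0,"dz":0.01,"rx":0,"ry":0,"rz":0,"claw":1}]}}

```text
time_s: 16.2
ee_pos: [0.5046, 0.0333, 0.1571]
eef_rot: [3.142, 0.035, 1.525]
force: [-0.6, -0.3, -1.3]
grip_width: 0.0144
grip_force: 60.0
```

{"api": "step_arm", "payload": {"plan": [{"dx":0,"dy":0,"dz":0.008,"rx":0,"ry":0,"rz":0,"claw":1},{"dx":0,"dy":0,"dz":0.008,"rx":0,"ry":0,"rz":0,"claw":1}]}}

```text
time_s: 16.4
ee_pos: [0.5046, 0.0333, 0.1555]
eef_rot: [3.141, 0.035, 1.525]
force: [-0.4, 0.5, -1.8]
grip_width: 0.0152
grip_force: 60.0
```

{"api": "step_arm", "payload": {"plan": [{"dx":0,"dy":0,"dz":0.01,"rx":0,"ry":0,"rz":0,"claw":1},{"dx":0,"dy":0,"dz":0.01,"rx":0,"ry":0,"rz":0,"claw":1}]}}

```text
time_s: 16.6
ee_pos: [0.5045, 0.0332, 0.1534]
eef_rot: [3.142, 0.035, 1.525]
force: [0.7, 0.6, -1.1]
grip_width: 0.0147
grip_force: 60.0
```

It is going down through the slot. I continue in small steps.

{"api": "step_arm", "payload": {"plan": [{"dx":0,"dy":0,"dz":0.015,"rx":0,"ry":0,"rz":0,"claw":1},{"dx":0,"dy":0,"dz":0.015,"rx":0,"ry":0,"rz":0,"claw":1},{"dx":0,"dy":0,"dz":0.015,"rx":0,"ry":0,"rz":0,"claw":1},{"dx":0,"dy":0,"dz":0,"rx":0,"ry":0,"rz":0,"claw":1}]}}

```text
time_s: 17.0
ee_pos: [0.5044, 0.033, 0.1487]
eef_rot: [-3.141, 0.035, 1.525]
force: [0.7, -0.9, -1.7]
grip_width: 0.0152
grip_force: 60.0
```

{"api": "step_arm", "payload": {"plan": [{"dx":0,"dy":0,"dz":0.015,"rx":0,"ry":0,"rz":0,"claw":1},{"dx":0,"dy":0,"dz":0.015,"rx":0,"ry":0,"rz":0,"claw":1},{"dx":0,"dy":0,"dz":0,"rx":0,"ry":0,"rz":0,"claw":1}]}}

```text
time_s: 17.3
ee_pos: [0.5045, 0.0328, 0.1461]
eef_rot: [3.142, 0.035, 1.525]
force: [-4.0, -1.5, 3.7]
grip_width: 0.0149
grip_force: 60.0
```

{"api": "step_arm", "payload": {"plan": [{"dx":0,"dy":-0.003,"dz":0.015,"rx":0,"ry":0,"rz":0,"claw":1},{"dx":0,"dy":0,"dz":0.015,"rx":0,"ry":0,"rz":0,"claw":1},{"dx":0,"dy":0,"dz":0.015,"rx":0,"ry":0,"rz":0,"claw":1},{"dx":0,"dy":0,"dz":0,"rx":0,"ry":0,"rz":0,"claw":1}]}}

```text
time_s: 17.7
ee_pos: [0.5043, 0.0328, 0.142]
eef_rot: [3.141, 0.035, 1.525]
force: [-4.5, -0.9, 7.8]
grip_width: 0.015
grip_force: 60.0
```

{"api": "step_arm", "payload": {"plan": [{"dx":0,"dy":-0.003,"dz":0.015,"rx":0,"ry":0,"rz":0,"claw":1},{"dx":0,"dy":0,"dz":0.015,"rx":0,"ry":0,"rz":0,"claw":1},{"dx":0,"dy":0,"dz":0.015,"rx":0,"ry":0,"rz":0,"claw":1},{"dx":0,"dy":0,"dz":0.005,"rx":0,"ry":0,"rz":0,"claw":1},{"dx":0,"dy":0,"dz":0,"rx":0,"ry":0,"rz":0,"claw":1}]}}

```text
time_s: 18.2
ee_pos: [0.5043, 0.0327, 0.1376]
eef_rot: [3.14, 0.034, 1.525]
force: [-5.1, 0.3, 13.5]
grip_width: 0.015
grip_force: 60.0
```

The head is now in the free-to-turn zone (about 14.8 N of spring). I turn clockwise about the vertical in steps, watching the forces.

{"api": "step_arm", "payload": {"plan": [{"dx":0,"dy":-0.003,"dz":0,"rx":0.002,"ry":0,"rz":0.05,"claw":1},{"dx":0,"dy":0,"dz":0,"rx":0.002,"ry":0,"rz":0.05,"claw":1},{"dx":0,"dy":0,"dz":0,"rx":0.002,"ry":0,"rz":0.05,"claw":1},{"dx":0,"dy":0,"dz":0,"rx":0.002,"ry":0,"rz":0.05,"claw":1}]}}

```text
time_s: 18.6
ee_pos: [0.5044, 0.0329, 0.1378]
eef_rot: [3.141, 0.034, 1.207]
force: [-3.7, 2.7, 13.4]
grip_width: 0.0149
grip_force: 60.0
```

```bash
cat > m.py <<'E'
from station import telemetry
import numpy as np
o=telemetry.get_obs();print(np.round(o['moment'],2),np.round(o['force'],1),np.round(o['eef_rot'],3),np.round(o['ee_pos'],4))
E
python3 m.py
```

```text
[0.25 0.72 0.14] [-3.7  2.7 13.4] [3.141 0.034 1.207] [0.5044 0.0329 0.1378]
```

{"api": "step_arm", "payload": {"plan": [{"dx":-0.002,"dy":-0.004,"dz":0,"rx":0.002,"ry":0,"rz":0.055,"claw":1},{"dx":-0.002,"dy":-0.004,"dz":0,"rx":0.002,"ry":0,"rz":0.055,"claw":1},{"dx":0,"dy":0,"dz":0,"rx":0.002,"ry":0,"rz":0.055,"claw":1},{"dx":0,"dy":0,"dz":0,"rx":0.002,"ry":0,"rz":0.055,"claw":1},{"dx":0,"dy":0,"dz":0,"rx":0.002,"ry":0,"rz":0.055,"claw":1}]}}

```text
time_s: 19.1
ee_pos: [0.5038, 0.0328, 0.1379]
eef_rot: [3.141, 0.033, 0.775]
force: [-0.7, 0.3, 12.7]
grip_width: 0.0146
grip_force: 60.0
```

```bash
python3 m.py
```

```text
[0.16 0.44 0.15] [-0.7  0.3 12.7] [3.141 0.033 0.775] [0.5038 0.0328 0.1379]
```

{"api": "step_arm", "payload": {"plan": [{"dx":0,"dy":0,"dz":0.002,"rx":0.002,"ry":0,"rz":0.058,"claw":1},{"dx":0,"dy":0,"dz":0,"rx":0.002,"ry":0,"rz":0.058,"claw":1},{"dx":0,"dy":0,"dz":0,"rx":0.002,"ry":0,"rz":0.058,"claw":1},{"dx":0,"dy":0,"dz":0,"rx":0.002,"ry":0,"rz":0.058,"claw":1},{"dx":0,"dy":0,"dz":0,"rx":0.002,"ry":0,"rz":0.058,"claw":1}]}}

```text
time_s: 19.6
ee_pos: [0.5035, 0.0329, 0.1377]
eef_rot: [-3.141, 0.034, 0.319]
force: [-2.6, 2.1, 13.8]
grip_width: 0.015
grip_force: 60.0
```

```bash
python3 m.py
```

```text
[0.35 0.76 0.18] [-2.6  2.1 13.8] [-3.141  0.034  0.319] [0.5035 0.0329 0.1377]
```

{"api": "step_arm", "payload": {"plan": [{"dx":-0.003,"dy":-0.006,"dz":0,"rx":0.002,"ry":0,"rz":0.058,"claw":1},{"dx":0,"dy":0,"dz":0,"rx":0.002,"ry":0,"rz":0.058,"claw":1},{"dx":0,"dy":0,"dz":0,"rx":0.002,"ry":0,"rz":0.058,"claw":1},{"dx":0,"dy":0,"dz":0,"rx":0.002,"ry":0,"rz":0.058,"claw":1},{"dx":0,"dy":0,"dz":0,"rx":0,"ry":0,"rz":0,"claw":1}]}}

```text
time_s: 20.1
ee_pos: [0.5033, 0.0332, 0.1378]
eef_rot: [-3.141, 0.033, -0.045]
force: [-2.2, 1.3, 13.0]
grip_width: 0.0149
grip_force: 60.0
```

```bash
python3 m.py
```

```text
[0.24 0.4  0.12] [-2.2  1.3 13. ] [-3.141  0.033 -0.045] [0.5033 0.0332 0.1378]
```

Quarter turn done with low torque. I let it rise gently.

{"api": "step_arm", "payload": {"plan": [{"dx":0,"dy":0,"dz":-0.015,"rx":0,"ry":0,"rz":0,"claw":1},{"dx":0,"dy":0,"dz":-0.015,"rx":0,"ry":0,"rz":0,"claw":1},{"dx":0,"dy":0,"dz":-0.015,"rx":0,"ry":0,"rz":0,"claw":1},{"dx":0,"dy":0,"dz":0,"rx":0,"ry":0,"rz":0,"claw":1}]}}

```text
time_s: 20.5
ee_pos: [0.5033, 0.0332, 0.142]
eef_rot: [-3.141, 0.034, -0.042]
force: [-0.6, 0.4, 9.4]
grip_width: 0.0148
grip_force: 60.0
```

```bash
python3 m.py
```

```text
[0.21 0.32 0.15] [-0.6  0.4  9.4] [-3.141  0.034 -0.042] [0.5033 0.0332 0.142 ]
```

{"api": "step_arm", "payload": {"plan": [{"dx":0,"dy":0,"dz":-0.01,"rx":0,"ry":0,"rz":0,"claw":1},{"dx":0,"dy":0,"dz":-0.01,"rx":0,"ry":0,"rz":0,"claw":1},{"dx":0,"dy":0,"dz":-0.007,"rx":0,"ry":0,"rz":0,"claw":1},{"dx":0,"dy":0,"dz":0,"rx":0,"ry":0,"rz":0,"claw":1}]}}

```text
time_s: 20.9
ee_pos: [0.5032, 0.0332, 0.1441]
eef_rot: [-3.141, 0.035, -0.042]
force: [2.9, 1.5, 6.9]
grip_width: 0.015
grip_force: 60.0
```

```bash
python3 m.py
```

```text
[ 0.31 -0.18  0.13] [2.9 1.5 6.9] [-3.141  0.035 -0.042] [0.5032 0.0332 0.1441]
```

{"api": "step_arm", "payload": {"plan": [{"dx":0,"dy":0,"dz":-0.008,"rx":0,"ry":0,"rz":0,"claw":1},{"dx":0,"dy":0,"dz":0,"rx":0,"ry":0,"rz":0,"claw":1}]}}

```text
time_s: 21.1
ee_pos: [0.503, 0.0332, 0.1442]
eef_rot: [-3.141, 0.036, -0.042]
force: [4.7, 1.8, -1.2]
grip_width: 0.015
grip_force: 60.0
```

```bash
python3 m.py
```

```text
[ 0.35 -0.86  0.12] [ 4.7  1.8 -1.2] [-3.141  0.036 -0.042] [0.503  0.0332 0.1442]
```

The rise is blocked in the groove, so it is locked. I open partly (rails nearby), then rise.

{"api": "step_arm", "payload": {"plan": [{"dx":0,"dy":0,"dz":0.003,"rx":0,"ry":0,"rz":0,"claw":0.65},{"dx":0,"dy":0,"dz":0,"rx":0,"ry":0,"rz":0,"claw":0.65},{"dx":0,"dy":0,"dz":0,"rx":0,"ry":0,"rz":0,"claw":0.65},{"dx":0,"dy":0,"dz":0,"rx":0,"ry":0,"rz":0,"claw":0.65}]}}

```text
time_s: 21.5
ee_pos: [0.5024, 0.033, 0.1438]
eef_rot: [-3.141, 0.037, -0.042]
force: [-0.8, 0.0, 0.6]
grip_width: 0.033
grip_force: 0.0
```

{"api": "step_arm", "payload": {"plan": [{"dx":0,"dy":0,"dz":-0.1,"rx":0,"ry":0,"rz":0,"claw":0.65},{"dx":0,"dy":0,"dz":-0.2,"rx":0,"ry":0,"rz":0,"claw":0.65},{"dx":0,"dy":0,"dz":-0.3,"rx":0,"ry":0,"rz":0,"claw":0.65},{"dx":0,"dy":0,"dz":-0.3,"rx":0,"ry":0,"rz":0,"claw":0.65},{"dx":-0.3,"dy":0,"dz":0,"rx":0,"ry":0,"rz":0,"claw":0.65},{"dx":-0.4,"dy":0,"dz":0,"rx":0,"ry":0,"rz":0,"claw":0.65},{"dx":-0.4,"dy":0,"dz":0,"rx":0,"ry":0,"rz":0,"claw":0.65},{"dx":0,"dy":0,"dz":0,"rx":0,"ry":0,"rz":0,"claw":0.65}]}}

```text
time_s: 22.3
ee_pos: [0.3932, 0.0377, 0.2391]
eef_rot: [-3.141, 0.036, -0.042]
force: [0.3, 0.1, -0.4]
grip_width: 0.0333
grip_force: 0.0
```

```bash
python3 - <<'E'
from h import *
from station import viewer
ims=[]
for n in ("top","side"):
    p=viewer.camera(n); w=cloud(p)
    hsv=cv2.cvtColor(p["img"],cv2.COLOR_RGB2HSV); red=((hsv[...,0]<8)|(hsv[...,0]>172))&(hsv[...,1]>130)&(hsv[...,2]>50)
    red&=(abs(w-[.504,.036,.147]).max(-1)<.045)&(w[...,2]>.125); q=w[red]
    if len(q): print(n,len(q),q.min(0).round(4),q.max(0).round(4),rect(q[:,:2]))
    x,y=proj(p,[.504,.036,.12]).astype(int); ims.append(cv2.resize(p["img"][y-40:y+40,x-40:x+40],(400,400),interpolation=3))
cv2.imwrite("pics/end.png",np.hstack(ims)[:,:,::-1])
E
```

```text
top 94 [0.4984 0.0288 0.1328] [0.5352 0.0414 0.1626] (array([516.8,  35.1]), array([36.8, 12.6]), 0.2)
side 360 [0.4703 0.0238 0.1337] [0.5347 0.0396 0.1645] (array([502.5,  30.4]), array([14.7, 64.4]), 85.5)
```

View pics/end.png

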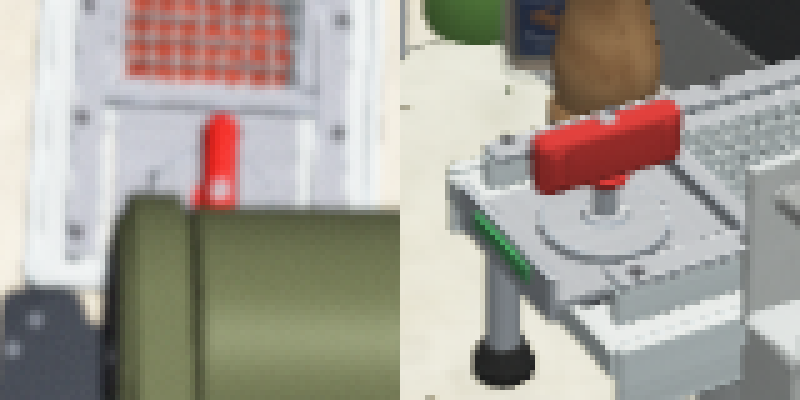

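The key stands upright in the slot with its bar along the dicer's x (right panel, about (605,150)). The collar is seated, the carriage is home and the gripper is clear. I hand in.

```bash
python3 -c "
from station import hand_in
print(hand_in())"
```

```text
the job is handed in; nothing more can be done
None
```

I slid the carriage home, put the red T key through the slot, turned it clockwise and let it spring up locked in its groove, released and clear of the gripper; the job was handed in at about 22 s, and no verdict was returned.

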